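Clear the jammed ball chute into a gift basket

ROBOT

A 6-joint arm with a two-finger parallel gripper is mounted at the origin on the work surface. World frame = base frame: x ahead of the robot, y to its left, z up, the work surface at z = 0. Lengths are in mm, angles in rad, forces in N, time in s.
With the tool pointing down it reaches from about 300 to 775 mm from the base axis. Payload 14.6 kg.
Tool frame: the origin (TCP) lies between the finger pads; the fingertips stand manip.tip_reach ahead of it and the grasp point (between the pads) lies 5 mm behind it (manip.tip_reach is the distance from the TCP to the fingertips, in mm); z points along the fingers, y is the line along which they close (so a half turn about z gives the same grasp; the last joint's range is limited). The gripper opens to 94 mm and grips with 3 to 60 N. Pads are 16 mm wide; open, the fingers measure 119 mm over their backs; the gripper's body (75 mm by 177 mm) begins 78 mm behind the grasp point.
Start: joints at [-1.268, 0.3, 1.521, -0, 1.321, -0.067], TCP at [198.778, -512.812, 219.446] pointing down, gripper open.
Joint ranges: [-3.03, 3.03], [-0.79, 2.21], [0.23, 2.52], [-1.04, 4.18], [0, 3.07], [-2.55, 2.55]. Speed limits (rad/s): [2.22, 2.22, 2.57, 3.14, 3.14, 3.14].

INTERFACE

Orientations are given as [roll, pitch, yaw] about the fixed x, y, z axes, in that order (R = Rz(yaw) Ry(pitch) Rx(roll)).
In Python, from cell import manip gives the robot as it stands. The module is installed in compiled form; this text tells all that it offers.
- The arm moves only by the shell command python3 -m creep 'ROWS' [FORCE]. ROWS is JSON, a list of rows, each a list of 3 entries, a list of its own where there are three numbers: the opening, from -1 (shut) to 1 (fully open), then the shift along the tool's x, y, z in cm, then the turn about the tool's z in units of 5 degrees (1.0 is 5 degrees). In form: [[grip, [tx, ty, tz], roll], ...]. A call has 1 to 12 rows; each row is the pose to reach, as a shift and turn from the pose commanded when the call began, along the tool's axes at that moment; what a row does not reach only later rows make up. A row lasts 1/10 s, in which the tool goes at most 50 mm and 8.59 degrees, less where a joint would pass 70% of its speed; a pose out of reach is approached as far as the arm can. A call with a gripper value outside its range is refused whole. The fingers move at their own pace and stop on an object; FORCE is the grip in N (left out, the last holds). Time passes only in rows, so rows that repeat a pose let the fingers close. It gives the time, the measured TCP pose, the force, the opening and the grip force at its end, in the units of the state.
- manip.read_state(): the state, without advancing time (a new reading comes with each control period).
- manip.camera(name): name is "side" or "top"; returns the picture (420x560x3 uint8, red, green, blue); there is no depth.
- manip.camera_params(name): a dict with "fovy" (degrees; the focal length in pixels is half the picture's height over the tangent of half this angle, whatever the lens; pixels are square), "cx", "cy" (the principal point, pixels), "origin" and "attitude" of the camera in the world. Camera axes: x right, y down, z forward; pixel columns grow to the right and rows downward; lengths in mm; the calibration is good to about 2 mm. A picture is of the moment at which its call begins. camera_params takes no time and is no camera call.
- manip.sign_off(): hands the job in; it is judged then, once.
The state is a dict: "clock": time; "joints": joint angles; "qd": joint speeds; "effort": joint torques, N m; "eef_pos": TCP position; "eef_rot": TCP orientation; "wrist_force": force on the tool from outside, world axes, zero at the start; "moment": the same for the moment, N m; "finger_gap": finger opening in mm; "finger_force": force on a finger pad.
Only numpy, scipy, OpenCV 4.12 (cv2) and the standard library are available. Lean on these libraries where they do the work, as an engineer would, in place of code of your own. Each camera call takes 0.05 s, during which the arm holds its last target. There are 200 camera calls.

TASK

Set the empty red-banded basket down, level, under the chute's mouth, centred on the spot for it. Then reach into the chute and nudge the wedged yellow ball, with the green one behind it, back up the lane until the row sits snug against the sprung rubber pad, by feel and gently, so the thin tin balls are not dented; then let go, so that all three balls roll out and lie still in the basket. Leave the basket where you set it and the other things on the table alone.

Things in the scene. Friction and masses are not known exactly. Their poses are not given: they have to be found in the camera images.
- chute: Fixed open-topped sloping chute, 315 mm long: aluminium floor, blue walls 32 mm high. Origin on the table under the lip (its open lower end); x points up the lane, y left when looking up it, z up. The floor is 6 mm thick and rises 12 degrees along +x. The main lane is straight, 56 mm wide inside (y = -28 to 28). The stand begins 27 mm behind the lip, so a basket's rim fits under the lip.
- chute_lip (a point): Middle of the lip, on the floor's upper surface, 72 mm above the table. The lane's lowest 47 mm is the narrow mouth.
- chute_bay (a point): Point on the floor in the side bay, under the red ball. The bay opens into the lane's right side (y = -28 to -62 mm), 50 to 112 mm up the slope from the lip. Its lower wall slants 25 degrees down towards the mouth, so a ball in it rolls into the lane and out once the lane beside and below it is clear.
- chute_head (a point): Middle of the floor at the lane's closed upper end, 309 mm up the slope. Below it is a black rubber pad on a spring (4 N per mm, 6 mm travel, then solid), facing down the lane. Its place differs and is not measured: the row meets it after 40 to 80 mm of pushing up the slope, so feel for it. Pressed on it with 4 N or more for a moment, the row is snug.
- chute_drop (a point): Point on the table 40 mm out from the lip on the lane's centre line: the spot for the basket's middle (within 35 mm).
- bauble_red: Red tin ball, 50 mm, about 60 g, origin at its centre. It sits in the side bay and cannot roll out while the yellow ball leans on it. The thin tin dents if a finger presses it with more than 12 N.
- bauble_yellow: Yellow tin ball, 50 mm, about 60 g, origin at its centre: the blocking piece, wedged between the lane's left wall and the red ball. Below it the lane is empty; 40 mm is free between left wall and red ball, so closed fingers go in 5 mm left of the lane's centre line. Pushed about 40 mm up, it lets red pass below the fingers. Dents if a finger presses it with more than 12 N.
- bauble_green: Green tin ball, 50 mm, about 60 g, origin at its centre. It rests in the lane on the upper side of the yellow ball and is pushed up with it; nothing lies between it and the rubber pad. Dents over 12 N.
- basket: The empty task basket: pale wood strips with a red band, 130 mm (its x) by 120 mm (its y) by 60 mm high, walls 4 mm, 220 g. Origin at the centre of its underside, z up. A handle arches over its middle from side to side (along its y).
- basket_handle (a point): Middle of the handle's straight top bar, 158 mm above the basket's underside. The bar is 10 mm thick along the basket's x, 14 mm high and 70 mm long along the basket's y: pinch it from above.
- basket_blue: Bystander: dark basket with a blue band, same size as the task basket; origin under its centre.
- jar_a: Bystander: amber jar, 68 mm across, 85 mm high; origin under its centre.
- jar_b: Bystander: red jar, 68 mm across, 85 mm high; origin under its centre.
- spool_red: Bystander: red ribbon spool, 72 mm across, 30 mm high; origin under its centre.
- spool_white: Bystander: white ribbon spool, 72 mm across, 30 mm high; origin under its centre.
- tape_roll: Bystander: tan tape roll, 90 mm across, 25 mm high; origin under its centre.
- syrup: Bystander: green bottle, 60 mm across, 150 mm high; origin under its centre.

How it is judged (in metres and radians):
On the way, in this order (a step that is already met when the one before it is completed fails the run):
1. the basket stands level under the mouth, let go, with the balls still in the chute (horizontal distance between basket and chute_drop below 0.035 m and height (world z) of basket below 0.006 m and angle between basket's own z axis and vertical below 0.1 rad and contact force between the fingers and basket below 0.3 N and height (world z) of each of bauble_red, bauble_yellow, bauble_green above 0.09 m), for 0.2 s.
2. the row is pressed snug (4 N or more) on the rubber pad by the fingers on the yellow ball (contact force between bauble_green and chute above 4 N and contact force between the fingers and bauble_yellow above 3 N and x of bauble_yellow in the frame of chute above 0.13 m), for 0.2 s.
At the end, for the whole second after the job is handed in: All three balls lie still (under 0.05 m/s) inside the red-banded basket, which stands level on the table with its middle within 35 mm of the spot under the mouth (horizontal distance between basket and chute_drop below 0.035 m and height (world z) of basket below 0.006 m and angle between basket's own z axis and vertical below 0.1 rad and x of bauble_red in the frame of basket between -0.062 and 0.062 m and y of bauble_red in the frame of basket between -0.057 and 0.057 m and z of each of bauble_red, bauble_yellow, bauble_green in the frame of basket below 0.06 m and linear speed of each of bauble_red, bauble_yellow, bauble_green below 0.05 m/s and x of bauble_yellow in the frame of basket between -0.062 and 0.062 m and y of bauble_yellow in the frame of basket between -0.057 and 0.057 m and x of bauble_green in the frame of basket between -0.062 and 0.062 m and y of bauble_green in the frame of basket between -0.057 and 0.057 m); the robot touches nothing.
It fails at once if a finger presses a ball with more than 12 N (contact force between the fingers and bauble_red above 12 N or contact force between the fingers and bauble_yellow above 12 N or contact force between the fingers and bauble_green above 12 N).
It fails at once if the robot strikes or leans on the chute with more than 25 N (contact force between any of the arm, the fingers and chute above 25 N).
It fails at once if one of the other things on the table is moved by more than 30 mm (distance of any of basket_blue, jar_a, jar_b, spool_red, spool_white, tape_roll, syrup from where it was at the start of the episode above 0.03 m).
It also fails if it takes over 64 s, if anything falls off the work surface, if the arm or the gripper's body presses on something with over 40 N, if the wrist force passes 120 N, or if a joint passes its speed limit or range.

## Working session

There is one attempt and no reset: what is moved stays moved. The work goes in short steps, Python scripts to look and compute and a shell command to move; the robot and the scene stay as the last step left them, time stands still between calls to the robot, and variables do not carry over. Pictures are saved under pics/ and viewed, at most 10 in all, crops included, and the job is handed in when it is done.

```bash
mkdir -p pics
python3 - <<'E'
from cell import manip
import cv2
print(manip.read_state(),manip.tip_reach)
for n in("side","top"):
    p=manip.camera_params(n);print(n,p)
    cv2.imwrite(f"pics/{n}0.png",manip.camera(n)[:,:,::-1])
E
```

```text
{'clock': 0.0, 'joints': array([-1.26759909e+00,  3.00441660e-01,  1.52160274e+00,  4.10968922e-06,
        1.32069091e+00, -6.66044825e-02]), 'qd': array([ 3.62797016e-04,  8.52719896e-05,  1.43328410e-03, -1.21578611e-03,
       -3.05779633e-04, -1.48962372e-04]), 'effort': array([ 2.07785175e-03, -5.31804764e+01, -3.52732122e+01,  7.09599629e-02,
        2.44526449e-02, -9.20318575e-05]), 'eef_pos': array([ 198.70692976, -512.57874646,  218.89330831]), 'eef_rot': array([-3.14045280e+00, -8.00214543e-05,  3.69800657e-01]), 'wrist_force': array([-0.51904718,  0.2615873 ,  0.33143852]), 'moment': array([ 0.0334842 ,  0.00569267, -0.03408215]), 'finger_force': 0.0, 'finger_gap': 93.99955404120472} 14.0
side {'fovy': 45.68746415860116, 'cx': 281.0597429139576, 'cy': 209.75702264222602, 'origin': array([ 74.59844941, 606.31383293, 833.50661284]), 'attitude': array([-2.30912027,  0.00701342, -2.46756933])}
top {'fovy': 50.81636371928184, 'cx': 280.8843171398777, 'cy': 208.625782675703, 'origin': array([ 515.42798894,  -32.46353589, 1097.97893413]), 'attitude': array([-3.08995537e+00, -4.30783045e-04, -1.54138678e+00])}
```

View pics/side0.png

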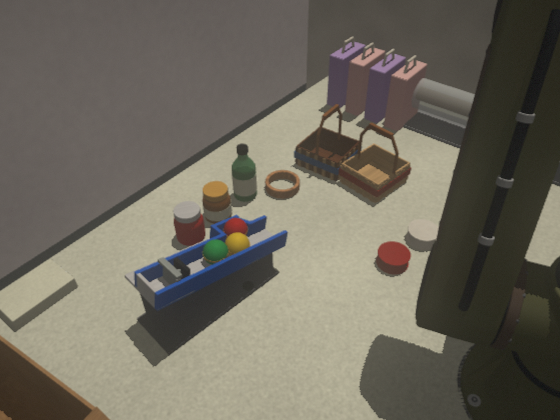

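View pics/top0.png

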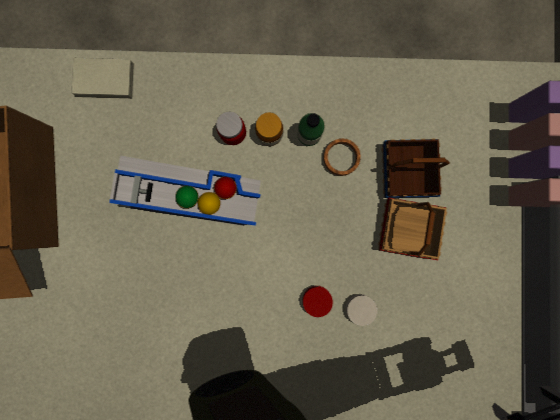

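The side view shows the chute with its lip near (285,238) and its head near (145,285). The task basket is at (375,170), with its handle top at about (378,135). In the top view, image up is world +x and right is −y; the chute lip is near (258,208), the head near (115,190), and the pale basket at (413,230). I'll enlarge both.

Run:
```python
import cv2,numpy as np
t=cv2.imread("pics/top0.png");s=cv2.imread("pics/side0.png")
def z(i,x,y,w,h,f):return cv2.resize(i[y:y+h,x:x+w],None,fx=f,fy=f,interpolation=cv2.INTER_CUBIC)
# top row: basket top, basket side ; bottom: chute top, chute side
a=z(t,360,120,100,75+75,4)[:,:400]; a=z(t,370,185,100,80,4); b=z(s,330,110,100,80,4)
c=z(t,105,150,160,80,2.5);c2=z(s,130,205,160,100,2.5)
o=np.zeros((600,800,3),np.uint8);o[:320,:400]=a;o[:320,400:]=b;o[330:530,:400]=c;o[330:580,400:]=c2
cv2.imwrite("pics/zoom.png",np.clip(o*1.5,0,255).astype(np.uint8))
```

```text
(no output)
```

View pics/zoom.png

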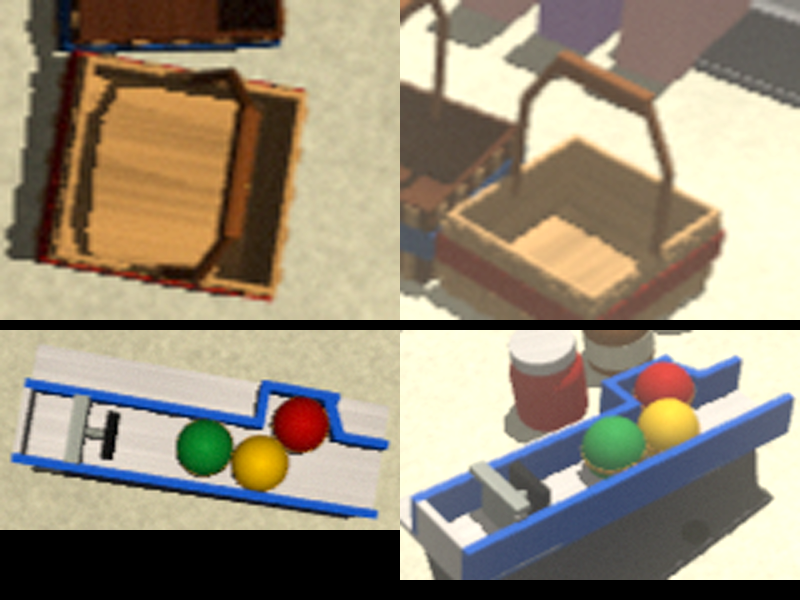

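The zoom shows the handle bar ends in the top view at about (433,211) and (429,244), and in the side view at about (370,124.5) and (392.5,135). The chute wall ends, bay, balls and pad are all clear too. Next I triangulate these points.

```bash
cat > h.py <<'E'
import numpy as np,cv2
from scipy.spatial.transform import Rotation as R
from cell import manip
P={n:manip.camera_params(n) for n in("side","top")}
def ray(n,p):
    c=P[n];f=210/np.tan(np.radians(c["fovy"]/2))
    d=R.from_euler("xyz",c["attitude"]).as_matrix()@np.array([(p[0]-c["cx"])/f,(p[1]-c["cy"])/f,1])
    return c["origin"],d/np.linalg.norm(d)
def tri(t,s):
    (o,d),(q,e)=ray("top",t),ray("side",s)
    k=np.linalg.lstsq(np.c_[d,-e],q-o,rcond=None)[0]
    a,b=o+k[0]*d,q+k[1]*e
    return (a+b)/2,np.linalg.norm(a-b)
def plane(n,p,z):
    o,d=ray(n,p);return o+d*(z-o[2])/d[2]
def ball(img,hue,box):
    x,y,w,h=box;hsv=cv2.cvtColor(img[y:y+h,x:x+w],cv2.COLOR_RGB2HSV).astype(int)
    m=((abs((hsv[...,0]-hue+90)%180-90)<8)&(hsv[...,1]>140)&(hsv[...,2]>50)).astype(np.uint8)
    c=max(cv2.findContours(m,0,2)[0],key=cv2.contourArea)
    (u,v),r=cv2.minEnclosingCircle(c);return (u+x,v+y),r
E
python3 - <<'E'
from h import *
np.set_printoptions(precision=1,suppress=True)
T=cv2.imread("pics/top0.png")[:,:,::-1].copy();S=cv2.imread("pics/side0.png")[:,:,::-1].copy()
for n,h,bt,bs in(("red",0,(212,175,28,26),(222,217,28,22)),("yel",23,(190,188,34,30),(222,230,30,27)),("grn",62,(172,180,30,32),(200,235,28,30))):
    a=ball(T,h,bt);b=ball(S,h,bs);print(n,a,b,*tri(a[0],b[0]))
for n,a,b in (("bar1",(433.2,211.3),(370,124.5)),("bar2",(429.3,244),(392.5,135)),("lipR",(260.2,195.2),(266,217)),("lipL",(255.8,223.6),(288,231.8)),("headR",(116.2,170.8),(134.8,271.8)),("headL",(110.6,202),(156,293))):
    print(n,*tri(a,b))
rim=[(75,55),(305,92),(272,298),(42,260)]
for r in rim: print("rim",plane("top",(370+r[0]/4,185+r[1]/4),60))
E
```

```text
red ((225.0, 187.5), 11.10190200805664) ((235.5, 227.5), 10.79361629486084) [609.7  94.5 117. ] 0.2764318480760863
yel ((209.0205478668213, 202.99315071105957), 12.061605453491211) ((236.87288093566895, 242.31694889068604), 11.720921516418457) [574.1 128.  123.3] 1.2171783510084848
grn ((186.4769582748413, 196.32027626037598), 10.610856056213379) ((213.0, 241.0), 9.999999747378752e-05) [587.2 173.4 154.9] 6.734587113963483
bar1 [ 567.7 -357.5  153.6] 0.86688490252432
bar2 [ 498.7 -348.7  155.7] 1.2317656825174685
lipR [595.6  16.   97. ] 1.7403888027631529
lipL [530.3  23.4  98. ] 3.1313637083876165
headR [634.6 320.8 166.8] 3.1488807742854523
headL [568.3 329.1 168.1] 3.8122093536835355
rim [ 599.8 -284.4   60. ]
rim [ 582. -420.   60.]
rim [ 460.8 -401.9   60. ]
rim [ 479.  -267.2   60. ]
```

```bash
python3 -m creep '[[1,[3.7,-0.3,0],0.6],[1,[8,-0.7,0],1.5],[1,[12.5,-1,0],2.6],[1,[17,-1.4,0],3.6],[1,[21.5,-1.8,0],4.6],[1,[26,-2.1,0],5.74],[1,[31,-2.5,0],5.74],[1,[35,-2.9,0],5.74],[1,[36.9,-3.0,0],5.74],[1,[36.9,-3.0,0],5.74],[1,[36.9,-3.0,0],5.74]]' 25
python3 - <<'E'
from h import *
t=manip.camera("top")[185:275,360:480];s=manip.camera("side")[90:180,320:440]
f=lambda i:cv2.resize(i,None,fx=3.3,fy=3.3,interpolation=cv2.INTER_CUBIC)
o=np.hstack([f(t),f(s)]);cv2.imwrite("pics/pre.png",np.clip(o[:,:,::-1]*1.4,0,255).astype(np.uint8))
for p in[(433,212),(430,243),(431,228)]:print(plane("top",p,163))
E
```

```text
clock: 1.2
eef_pos: [531.6, -351.5, 218.9]
eef_rot: [-3.141, 0.001, -0.131]
wrist_force: [-0.6, -0.6, 0.1]
finger_gap: 94.3
finger_force: 0.0
[ 566.06873909 -353.57228711  163.        ]
[ 500.41969726 -348.00813505  163.        ]
[ 532.09795275 -349.74135115  163.        ]
```

View pics/pre.png

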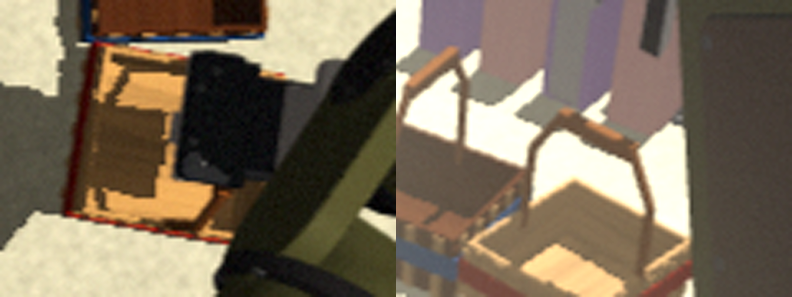

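The gripper is over the basket with the handle bar in the clear below it, and the plane fix agrees at (532,−350). I'll descend and grip.

```bash
python3 -m creep '[[1,[0,0,2],0],[1,[0,0,4],0],[1,[0,0,5.5],0],[1,[0,0,6.5],0],[1,[0,0,6.5],0],[-1,[0,0,6.5],0],[-1,[0,0,6.5],0],[-1,[0,0,6.5],0],[-1,[0,0,6.5],0],[-1,[0,0,6.5],0],[-1,[0,0,6.5],0]]' 25
python3 -m creep '[[-1,[0,0,0],0],[-1,[0,0,0],0],[-1,[0,0,-1],0],[-1,[0,0,-3],0],[-1,[0,0,-5],0],[-1,[0,0,-7],0],[-1,[0,0,-7],0],[-1,[0,0,-7],0]]' 25
```

```text
clock: 2.4
eef_pos: [532.0, -351.5, 154.5]
eef_rot: [3.142, -0.0, -0.131]
wrist_force: [0.7, 0.0, 0.3]
finger_gap: 49.5
finger_force: 0.0
clock: 3.2
eef_pos: [532.0, -351.4, 224.3]
eef_rot: [3.141, -0.0, -0.131]
wrist_force: [-1.0, -1.0, -0.2]
finger_gap: 0.4
finger_force: 0.0
```

The fingers close slowly (about 75 mm/s), so I lifted too early. I'll reopen, go down again and wait longer.

```bash
python3 -m creep '[[1,[0,0,0],0],[1,[0,0,0],0],[1,[0,0,0],0],[1,[0,0,0],0],[1,[0,0,0],0],[1,[0,0,0],0],[1,[0,0,0],0],[1,[0,0,0],0],[1,[0,0,0],0],[1,[0,0,0],0]]'
python3 -m creep '[[1,[0,0,0],0],[1,[0,0,2],0],[1,[0,0,4],0],[1,[0,0,6],0],[1,[0,0,7],0],[1,[0,0,7],0],[-1,[0,0,7],0],[-1,[0,0,7],0],[-1,[0,0,7],0],[-1,[0,0,7],0],[-1,[0,0,7],0],[-1,[0,0,7],0]]' 25
python3 -m creep '[[-1,[0,0,0],0],[-1,[0,0,0],0],[-1,[0,0,0],0],[-1,[0,0,0],0],[-1,[0,0,0],0],[-1,[0,0,0],0],[-1,[0,0,0],0],[-1,[0,0,0],0]]' 25
```

```text
clock: 4.2
eef_pos: [532.0, -351.5, 224.4]
eef_rot: [-3.142, 0.0, -0.131]
wrist_force: [0.7, -0.8, -0.0]
finger_gap: 77.4
finger_force: 0.0
clock: 5.4
eef_pos: [532.0, -351.5, 154.6]
eef_rot: [3.142, -0.0, -0.131]
wrist_force: [0.9, -1.0, 0.9]
finger_gap: 49.3
finger_force: 0.0
clock: 6.2
eef_pos: [531.9, -351.4, 154.2]
eef_rot: [-3.141, 0.0, -0.131]
wrist_force: [0.1, 0.0, -2.5]
finger_gap: 9.9
finger_force: 25.0
```

```bash
python3 -m creep '[[-1,[0,0,-1],0],[-1,[0,0,-3],0],[-1,[0,0,-6],0],[-1,[0,0,-8],0],[-1,[0,0,-8],0]]'
python3 -m creep '[[-1,[-0.1,-1.5,0],0],[-1,[-0.3,-4.5,0],0],[-1,[-0.5,-8,0],0],[-1,[-0.7,-12,0],0],[-1,[-0.9,-16,0],0],[-1,[-1.2,-20,0],0],[-1,[-1.4,-24,0],0],[-1,[-1.6,-27,0],0],[-1,[-1.7,-29,0],0],[-1,[-1.7,-29.4,0],0],[-1,[-1.7,-29.4,0],0],[-1,[-1.7,-29.4,0],0]]'
python3 - <<'E'
from h import *
t=manip.camera("top")[130:250,100:340];s=manip.camera("side")[110:310,130:430]
f=lambda i,k:cv2.resize(i,None,fx=k,fy=k,interpolation=cv2.INTER_CUBIC)
a=f(t,2.5);b=f(s,1.5);o=np.zeros((600,600,3),np.uint8);o[:300,:600]=a;o[300:,:450]=b
cv2.imwrite("pics/carry.png",np.clip(o[:,:,::-1]*1.4,0,255).astype(np.uint8))
E
```

```text
clock: 6.7
eef_pos: [532.8, -352.0, 238.2]
eef_rot: [3.139, -0.005, -0.131]
wrist_force: [0.7, -0.4, -1.6]
finger_gap: 9.8
finger_force: 25.0
clock: 7.9
eef_pos: [553.2, -58.2, 233.8]
eef_rot: [3.141, 0.001, -0.131]
wrist_force: [-0.1, -1.0, -1.9]
finger_gap: 9.6
finger_force: 25.0
```

View pics/carry.png

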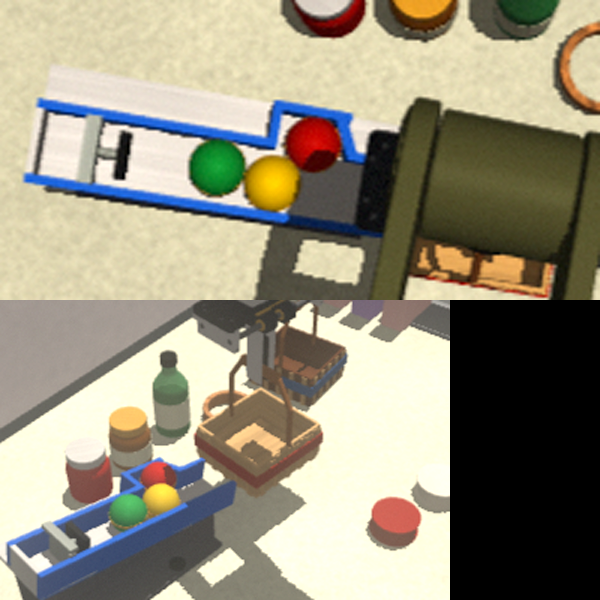

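The basket hangs level in the gripper just outside the lip. I'll lower it to about 1 mm above the table, then slide it under the lip.

```bash
python3 -m creep '[[-1,[0,0,1.5],0],[-1,[0,0,3.5],0],[-1,[0,0,5.5],0],[-1,[0,0,7],0],[-1,[0,0,7.7],0],[-1,[0,0,7.8],0],[-1,[0,0,7.8],0],[-1,[0,0,7.8],0]]'
python3 - <<'E'
from h import *
t=manip.camera("top")[130:250,100:340];s=manip.camera("side")[150:290,180:380]
f=lambda i,k:cv2.resize(i,None,fx=k,fy=k,interpolation=cv2.INTER_CUBIC)
o=f(s,4)[:560]
cv2.imwrite("pics/low.png",np.clip(o[:,:,::-1]*1.4,0,255).astype(np.uint8))
E
```

```text
clock: 8.8
eef_pos: [553.9, -58.0, 157.3]
eef_rot: [3.142, -0.001, -0.131]
wrist_force: [-0.2, -0.2, -1.2]
finger_gap: 9.6
finger_force: 25.0
```

View pics/low.png

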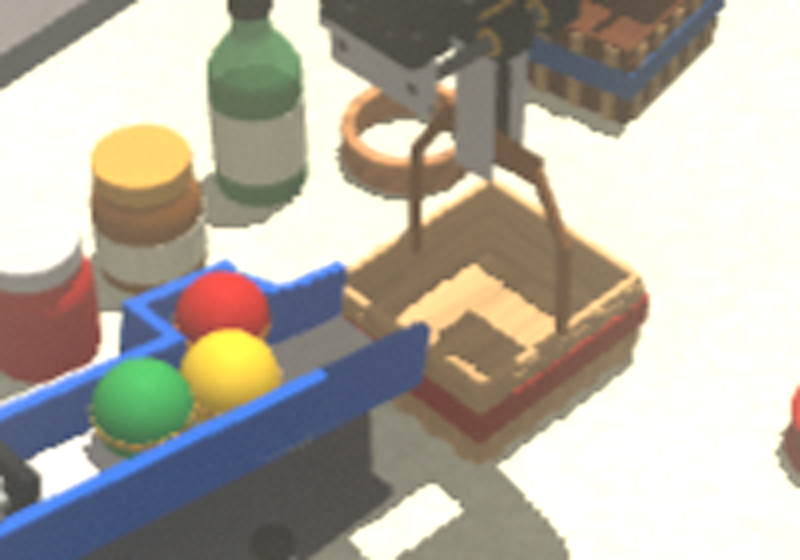

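The basket is level just above the table, with its rim clear of the lip. The wall ends are square to the floor, so the lip sits about 6 mm up from the wall-top corners, at about (564,26). I'll slide the basket in 40 mm.

```bash
python3 -m creep '[[-1,[0,0,0.1],0],[-1,[0,-0.5,0.15],0],[-1,[0,-1.2,0.15],0],[-1,[0,-2,0.15],0],[-1,[-0.1,-2.8,0.15],0],[-1,[-0.1,-3.5,0.15],0],[-1,[-0.1,-4,0.15],0],[-1,[-0.1,-4,0.2],0],[-1,[-0.1,-4,0.3],0],[-1,[-0.1,-4,0.3],0],[-1,[-0.1,-4,0.3],0]]'
python3 - <<'E'
from h import *
s=manip.camera("side")[150:290,180:380]
o=cv2.resize(s,None,fx=4,fy=4,interpolation=cv2.INTER_CUBIC)
cv2.imwrite("pics/under.png",np.clip(o[:,:,::-1]*1.4,0,255).astype(np.uint8))
E
```

```text
clock: 10.0
eef_pos: [557.9, -18.1, 153.7]
eef_rot: [-3.141, -0.0, -0.131]
wrist_force: [-0.4, 1.3, 1.5]
finger_gap: 9.9
finger_force: 25.0
```

View pics/under.png

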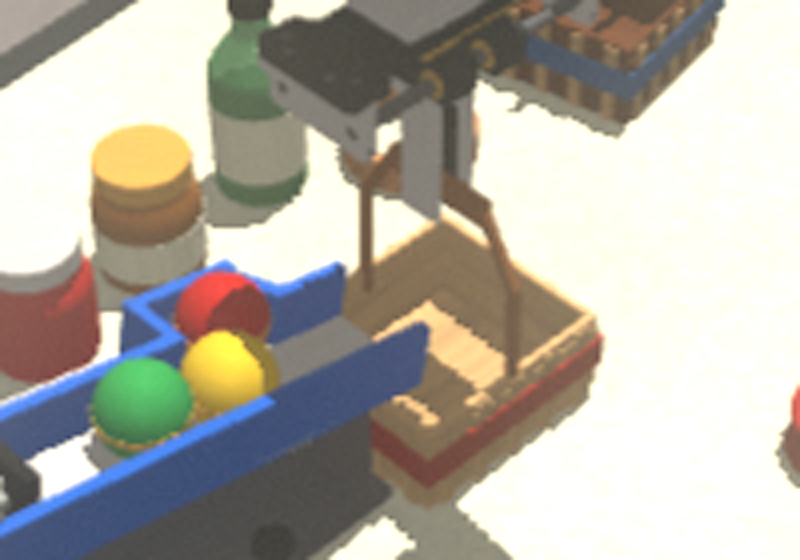

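The basket stands on the table under the lip, about 44 mm out from it, and the balls are still in place. I'll let go and rise.

```bash
python3 -m creep '[[0.1,[0,0,0],0],[0.1,[0,0,0],0],[0.1,[0,0,0],0],[0.1,[0,0,0],0],[0.1,[0,0,0],0],[0.1,[0,0,0],0],[0.1,[0,0,-1],0],[0.1,[0,0,-3],0],[0.1,[0,0,-6],0],[0.1,[0,0,-10],0],[0.1,[0,0,-10],0],[0.1,[0,0,-10],0]]'
python3 - <<'E'
from h import *
print(manip.read_state()["joints"])
t=manip.camera("top");s=manip.camera("side")
cv2.imwrite("pics/s1.png",s[:,:,::-1])
a=ball(s,62,(195,230,35,38));print(a)
for p in[(228.5,255),(180+603/4,150+335/4),(180+425/4,150+490/4),(180+440/4,150+220/4)]:print(plane("side",p,60))
E
```

```text
clock: 11.25
eef_pos: [558.0, -18.0, 254.5]
eef_rot: [-3.142, -0.002, -0.131]
wrist_force: [-0.4, 0.0, -0.6]
finger_gap: 51.7
finger_force: 0.0
[-9.78391025e-02  2.92936678e-01  1.44825769e+00 -3.09604678e-05
  1.39848301e+00  1.60406826e+00]
((217.0, 244.0), 5.385264873504639)
[608.02387897 123.964803    60.        ]
[475.23465948 -60.68799569  60.        ]
[483.26414803  86.58017132  60.        ]
[603.26060819 -80.16336229  60.        ]
```

```bash
python3 -m creep '[[-1,[0,-1,0],-1.5],[-1,[0,-2,0],-3],[-1,[0,-3,0],-4.5],[-1,[0,-4,0],-6],[-1,[0,-5,0],-7.5],[-1,[-0.2,-6,0],-9],[-1,[-0.4,-7,0],-10.5],[-1,[-0.6,-8,0],-12],[-1,[-0.7,-9,0],-13.5],[-1,[-0.7,-10.15,0],-15],[-1,[-0.74,-10.15,0],-16.5],[-1,[-0.74,-10.15,0],-18]]'
python3 -m creep '[[-1,[0,0,0],0],[-1,[0,0,0],0],[-1,[0,0,0],0]]'
python3 - <<'E'
from h import *
st=manip.read_state();print(st["joints"],st["wrist_force"])
t=manip.camera("top")[130:250,100:340];s=manip.camera("side")[150:290,180:360]
f=lambda i,k:cv2.resize(i,None,fx=k,fy=k,interpolation=cv2.INTER_CUBIC)
a=f(t,2.2);b=f(s,2.2);o=np.zeros((600,540,3),np.uint8);o[:264,:528]=a;o[270:578,:396]=b
cv2.imwrite("pics/over.png",np.clip(o[:,:,::-1]*1.4,0,255).astype(np.uint8))
E
```

```text
clock: 12.55
eef_pos: [563.4, 83.9, 252.2]
eef_rot: [-3.139, 0.0, 1.446]
wrist_force: [0.1, -0.1, -0.3]
finger_gap: 0.8
finger_force: 0.0
clock: 12.85
eef_pos: [563.7, 83.5, 253.1]
eef_rot: [-3.141, 0.0, 1.437]
wrist_force: [-0.2, 0.1, 0.7]
finger_gap: 0.3
finger_force: 0.0
[ 8.28724674e-02  3.21684955e-01  1.41428731e+00 -2.70795919e-05
  1.40627832e+00  2.17158659e-01] [-0.17090047  0.14544292  0.74332921]
```

View pics/over.png

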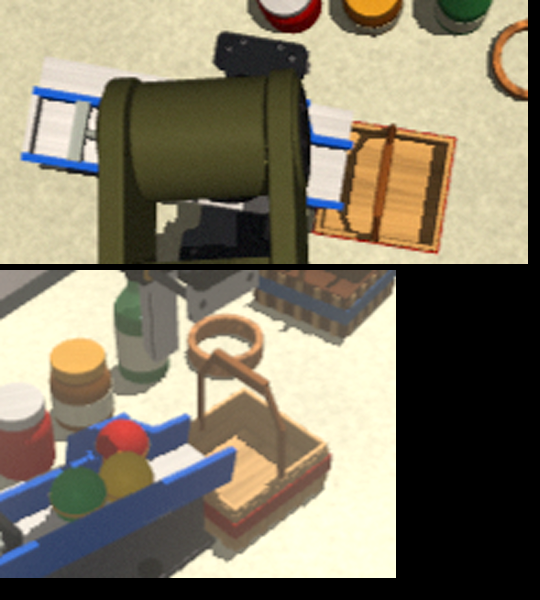

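The basket stands level, square with the lane, its handle about 40 mm out from the lip, and the fingers hang above the lane below the yellow ball. I'll descend carefully.

```bash
python3 -m creep '[[-1,[0,0,3],0],[-1,[0,0,6],0],[-1,[0,0,8.5],0],[-1,[0,0,10],0],[-1,[0,0,11],0],[-1,[0,0,11.5],0],[-1,[0,0,12],0],[-1,[0,0,12],0]]'
python3 -m creep '[[-1,[0,0,0.4],0],[-1,[0,0,0.8],0],[-1,[0,0,1.2],0],[-1,[0,0,1.6],0],[-1,[0,0,1.8],0],[-1,[0,0,1.8],0],[-1,[0,0,1.8],0]]'
```

```text
clock: 13.75
eef_pos: [563.8, 83.6, 133.4]
eef_rot: [3.142, -0.0, 1.439]
wrist_force: [-0.8, -0.8, 0.4]
finger_gap: 0.2
finger_force: 0.0
clock: 14.45
eef_pos: [563.8, 83.6, 115.5]
eef_rot: [3.142, 0.0, 1.44]
wrist_force: [0.3, 0.5, 0.1]
finger_gap: 0.2
finger_force: 0.0
```

Run:
```python
from h import *
F=[]
for i in range(4): F.append(manip.read_state()["wrist_force"])
print(np.round(F,1))
s=manip.camera("side")[190:300,130:310]
cv2.imwrite("pics/in.png",np.clip(cv2.resize(s,None,fx=4,fy=4,interpolation=cv2.INTER_CUBIC)[:,:,::-1]*1.4,0,255).astype(np.uint8))
```

```text
[[0.3 0.5 0.1]
 [0.3 0.5 0.1]
 [0.3 0.5 0.1]
 [0.3 0.5 0.1]]
```

View pics/in.png

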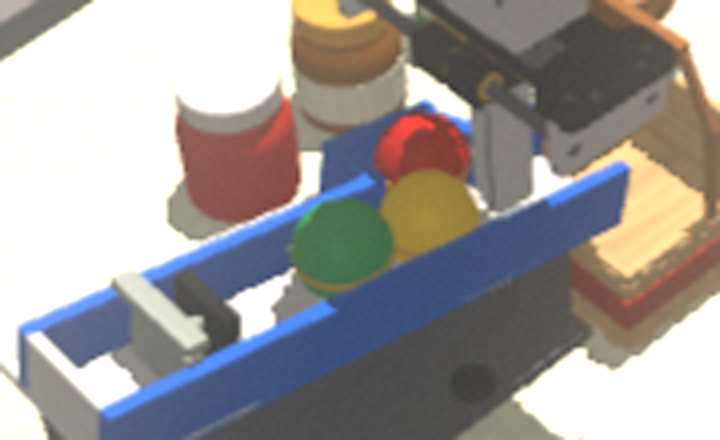

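The fingers are in the lane below the yellow ball, clear of the red ball and the walls. I'll push up the 12° slope slowly.

```bash
python3 -m creep '[[-1,[0.3,0,-0.06],0],[-1,[0.6,0,-0.13],0],[-1,[0.9,0,-0.19],0],[-1,[1.2,0,-0.26],0],[-1,[1.5,0,-0.32],0],[-1,[1.8,0,-0.38],0],[-1,[2.1,0,-0.45],0],[-1,[2.4,0,-0.51],0],[-1,[2.7,0,-0.57],0],[-1,[3.0,0,-0.64],0],[-1,[3.3,0,-0.7],0],[-1,[3.6,0,-0.77],0]]'
python3 -m creep '[[-1,[0.2,0,-0.04],0],[-1,[0.4,0,-0.09],0],[-1,[0.6,0,-0.13],0],[-1,[0.8,0,-0.17],0],[-1,[0.9,0,-0.19],0],[-1,[1.0,0,-0.21],0],[-1,[1.0,0,-0.21],0]]'
```

```text
clock: 15.7
eef_pos: [568.5, 119.5, 123.2]
eef_rot: [-3.142, -0.0, 1.44]
wrist_force: [-0.3, -1.3, -0.7]
finger_gap: 0.4
finger_force: 0.4
clock: 16.4
eef_pos: [569.8, 129.3, 125.3]
eef_rot: [3.142, -0.0, 1.44]
wrist_force: [1.2, 0.2, 0.2]
finger_gap: 0.5
finger_force: 0.1
```

```bash
cat > chk.py <<'E'
from cell import manip
import sys
s=manip.read_state();f=s["wrist_force"]@[-.131,-.97,-.2]
print(s["eef_pos"].round(1),"push %.1f"%f,"t %.1f"%s["clock"]);sys.exit(f>2.7)
E
python3 - <<'E'
from h import *
d=np.array([.125,.992,0]);l=np.array([563.8,26.2,0])
for n,p,z in(("pad face",(105+118/2.5,192),140),("green",(186.5,196.3),131),("yellow",(209,203),121)):
    print(n,(plane("top",p,z)-l)@d)
E
python3 -m creep '[[-1,[0.1,0,-0.02],0],[-1,[0.2,0,-0.04],0],[-1,[0.2,0,-0.04],0],[-1,[0.2,0,-0.04],0]]' >/dev/null; python3 chk.py && python3 -m creep '[[-1,[0.1,0,-0.02],0],[-1,[0.2,0,-0.04],0],[-1,[0.2,0,-0.04],0],[-1,[0.2,0,-0.04],0]]' >/dev/null && python3 chk.py
```

```text
pad face 224.8995039551073
green 151.7130727942509
yellow 102.2817177127453
[570.  131.3 125.6] push 0.5 t 16.8False
```

```bash
sed -i 's/sys.exit(f>2.7)/sys.exit(int(f>2.7))/' chk.py
python3 -m creep '[[-1,[0.15,0,-0.03],0],[-1,[0.3,0,-0.06],0],[-1,[0.3,0,-0.06],0],[-1,[0.3,0,-0.06],0]]' >/dev/null; python3 chk.py && python3 -m creep '[[-1,[0.1,0,-0.02],0],[-1,[0.2,0,-0.04],0],[-1,[0.2,0,-0.04],0],[-1,[0.2,0,-0.04],0]]' >/dev/null && python3 chk.py && python3 -m creep '[[-1,[0.1,0,-0.02],0],[-1,[0.15,0,-0.03],0],[-1,[0.15,0,-0.03],0],[-1,[0.15,0,-0.03],0]]' >/dev/null && python3 chk.py && python3 -m creep '[[-1,[0.1,0,-0.02],0],[-1,[0.15,0,-0.03],0],[-1,[0.15,0,-0.03],0],[-1,[0.15,0,-0.03],0]]' >/dev/null && python3 chk.py
```

```text
[570.4 134.3 126.2] push -0.1 t 17.2
[570.7 136.2 126.6] push 0.1 t 17.6
[570.9 137.7 126.9] push 0.2 t 18.0
[571.1 139.2 127.2] push 0.4 t 18.4
```

```bash
python3 -m creep '[[-1,[0.1,0,-0.02],0],[-1,[0.15,0,-0.03],0],[-1,[0.15,0,-0.03],0],[-1,[0.15,0,-0.03],0]]' >/dev/null; python3 chk.py && python3 -m creep '[[-1,[0.1,0,-0.02],0],[-1,[0.15,0,-0.03],0],[-1,[0.15,0,-0.03],0],[-1,[0.15,0,-0.03],0]]' >/dev/null && python3 chk.py && python3 -m creep '[[-1,[0.1,0,-0.02],0],[-1,[0.15,0,-0.03],0],[-1,[0.15,0,-0.03],0],[-1,[0.15,0,-0.03],0]]' >/dev/null && python3 chk.py && python3 -m creep '[[-1,[0.1,0,-0.02],0],[-1,[0.15,0,-0.03],0],[-1,[0.15,0,-0.03],0],[-1,[0.15,0,-0.03],0]]' >/dev/null && python3 chk.py && python3 -m creep '[[-1,[0.1,0,-0.02],0],[-1,[0.15,0,-0.03],0],[-1,[0.15,0,-0.03],0],[-1,[0.15,0,-0.03],0]]' >/dev/null && python3 chk.py && python3 -m creep '[[-1,[0.1,0,-0.02],0],[-1,[0.15,0,-0.03],0],[-1,[0.15,0,-0.03],0],[-1,[0.15,0,-0.03],0]]' >/dev/null && python3 chk.py
```

```text
[571.3 140.7 127.6] push 0.8 t 18.8
[571.5 142.1 127.8] push 1.0 t 19.2
[571.6 143.6 128.1] push 0.4 t 19.6
[571.8 145.1 128.5] push 1.0 t 20.0
[572.  146.4 128.7] push 4.3 t 20.4
```

```bash
for i in 1; do python3 -m creep '[[-1,[0,0,0],0]]' >/dev/null; python3 chk.py;python3 -m creep '[[-1,[0,0,0],0]]' >/dev/null; python3 chk.py;python3 -m creep '[[-1,[0.02,0,0],0],[-1,[0.03,0,-0.01],0],[-1,[0.03,0,-0.01],0]]' >/dev/null; python3 chk.py;python3 -m creep '[[-1,[0,0,0],0]]' >/dev/null; python3 chk.py; python3 -m creep '[[-1,[0,0,0],0]]' >/dev/null; python3 chk.py; done
```

```text
[572.  146.4 128.7] push 4.7 t 20.5
[572.  146.4 128.7] push 5.0 t 20.6
[572.  146.7 128.8] push 6.0 t 20.9
[572.1 146.7 128.8] push 6.3 t 21.0
[572.1 146.7 128.8] push 5.3 t 21.1
```

```bash
python3 -m creep '[[-1,[0.02,0,0],0],[-1,[0.04,0,-0.01],0],[-1,[0.04,0,-0.01],0]]' >/dev/null; python3 chk.py;python3 -m creep '[[-1,[0,0,0],0]]' >/dev/null; python3 chk.py; python3 -m creep '[[-1,[0,0,0],0]]' >/dev/null; python3 chk.py; python3 -m creep '[[-1,[0,0,0],0]]' >/dev/null; python3 chk.py
python3 - <<'E'
from h import *
t=manip.camera("top")[150:260,100:330];s=manip.camera("side")[150:300,130:370]
f=lambda i,k:cv2.resize(i,None,fx=k,fy=k,interpolation=cv2.INTER_CUBIC)
o=np.zeros((590,690,3),np.uint8);o[:220,:460]=f(t,2);o[220:588,:588]=f(s,2.45)[:368,:588]
cv2.imwrite("pics/snug.png",np.clip(o[:,:,::-1]*1.4,0,255).astype(np.uint8))
E
```

```text
[572.1 147.  128.9] push 6.5 t 21.4
[572.1 147.  128.9] push 6.1 t 21.5
[572.1 147.  128.9] push 5.5 t 21.6
[572.1 147.  128.9] push 4.9 t 21.7
```

View pics/snug.png

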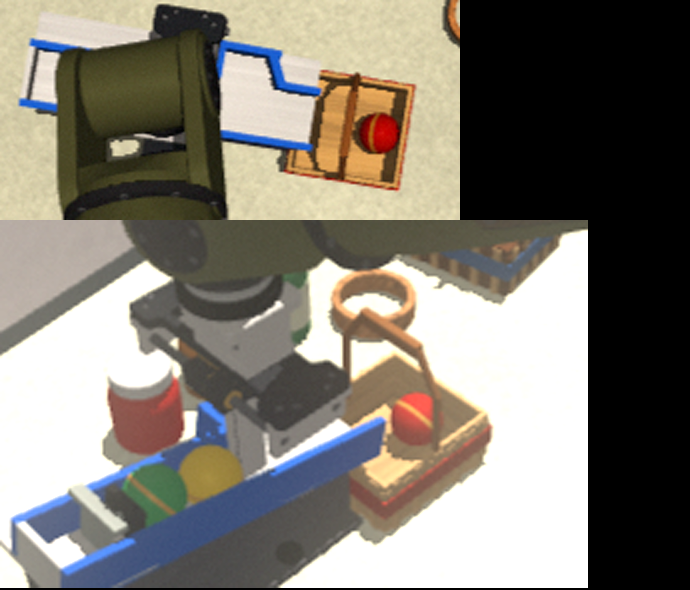

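The red ball is already in the basket, and yellow and green are pressed on the pad. I'll press slightly more for margin and hold.

```bash
python3 -m creep '[[-1,[0.02,0,0],0],[-1,[0.03,0,-0.01],0],[-1,[0.03,0,-0.01],0]]' >/dev/null; python3 chk.py;python3 -m creep '[[-1,[0,0,0],0]]' >/dev/null; python3 chk.py; python3 -m creep '[[-1,[0,0,0],0]]' >/dev/null; python3 chk.py; python3 -m creep '[[-1,[0,0,0],0]]' >/dev/null; python3 chk.py; python3 -m creep '[[-1,[0,0,0],0]]' >/dev/null; python3 chk.py
```

```text
[572.1 147.2 128.9] push 6.3 t 22.1
[572.1 147.2 128.9] push 6.9 t 22.2
[572.1 147.2 128.9] push 6.9 t 22.3
[572.1 147.2 128.9] push 6.8 t 22.4
[572.1 147.2 128.9] push 6.4 t 22.5
```

```bash
python3 -m creep '[[-1,[-0.2,0,0.04],0],[-1,[-0.5,0,0.1],0],[-1,[-0.9,0,0.19],0],[-1,[-1.3,0,0.27],0],[-1,[-1.7,0,0.35],0],[-1,[-2.1,0,0.44],0],[-1,[-2.5,0,0.52],0],[-1,[-2.9,0,0.6],0],[-1,[-3.3,0,0.69],0],[-1,[-3.7,0,0.77],0],[-1,[-4,0,0.83],0],[-1,[-4,0,0.83],0]]'; python3 chk.py
python3 -m creep '[[-1,[0,0,-1],0],[-1,[0,0,-3],0],[-1,[0,0,-6],0],[-1,[0,0,-10],0],[-1,[0,0,-13],0],[-1,[0,0,-14],0],[-1,[0,0,-14],0],[-1,[0,0,-14],0],[-1,[0,0,-14],0]]'
python3 -m creep '[[-1,[0,0,0],0],[-1,[0,0,0],0],[-1,[0,0,0],0],[-1,[0,0,0],0],[-1,[0,0,0],0],[-1,[0,0,0],0],[-1,[0,0,0],0],[-1,[0,0,0],0],[-1,[0,0,0],0],[-1,[0,0,0],0],[-1,[0,0,0],0],[-1,[0,0,0],0]]'
python3 - <<'E'
from h import *
s=manip.camera("side");t=manip.camera("top")
for n,h in(("red",0),("yel",23),("grn",62)):
  for c,i,b in(("top",t,(235,170,60,80)),("side",s,(270,165,70,100))):
    try:
      p,r=ball(i,h,b);print(n,c,np.round(p),round(r),plane(c,p,30).round())
    except Exception as e:print(n,c,"none")
cv2.imwrite("pics/end.png",np.vstack([cv2.resize(t[150:260,220:320],None,fx=3,fy=3),cv2.resize(s[160:270,260:360],None,fx=3,fy=3)[:270]])[:600,:,::-1])
E
```

```text
clock: 23.7
eef_pos: [566.9, 107.5, 120.7]
eef_rot: [-3.141, 0.0, 1.439]
wrist_force: [0.1, -0.4, -0.3]
finger_gap: 0.6
finger_force: 0.4
[566.9 107.5 120.7] push 0.5 t 23.7
clock: 24.6
eef_pos: [566.5, 107.9, 259.1]
eef_rot: [-3.139, 0.001, 1.44]
wrist_force: [1.0, -0.4, -0.9]
finger_gap: 0.3
finger_force: 0.0
clock: 25.8
eef_pos: [566.9, 107.9, 260.8]
eef_rot: [-3.142, -0.0, 1.44]
wrist_force: [0.4, 0.8, 0.8]
finger_gap: 0.3
finger_force: 0.0
red top [289. 221.] 10 [542. -52.  30.]
red side [301. 228.] 6 [554. -59.  30.]
yel top [260. 212.] 27 [562.  20.  30.]
yel side [284. 251.] 6 [541.  21.  30.]
grn top [273. 200.] 9 [590. -12.  30.]
grn side none
```

The picture allowance is used up, so I'll check the yellow ball and settling by numbers.

```bash
python3 -m creep '[[-1,[0,0,0],0],[-1,[0,0,0],0],[-1,[0,0,0],0],[-1,[0,0,0],0],[-1,[0,0,0],0],[-1,[0,0,0],0],[-1,[0,0,0],0],[-1,[0,0,0],0],[-1,[0,0,0],0],[-1,[0,0,0],0],[-1,[0,0,0],0],[-1,[0,0,0],0]]' >/dev/null
python3 - <<'E'
from h import *
def blobs(n):
    i=manip.camera(n);h=cv2.cvtColor(i,cv2.COLOR_RGB2HSV)
    for c,lo,hi in(("yel",(20,205,60),(30,255,255)),("grn",(50,150,30),(75,255,255)),("red",(0,200,60),(5,255,255))):
        m=cv2.inRange(h,lo,hi);k,_,st,ce=cv2.connectedComponentsWithStats(m)
        print(n,c,[(st[j,4],ce[j].round(1).tolist(),plane(n,ce[j],30).round()[:2].tolist()) for j in range(1,k) if st[j,4]>25])
blobs("top");blobs("side");blobs("top")
E
```

```text
top yel [(np.int32(236), [261.7, 217.9], [547.0, 14.0])]
top grn [(np.int32(46), [316.3, 128.9], [768.0, -112.0]), (np.int32(113), [270.2, 200.3], [590.0, -5.0]), (np.int32(66), [280.1, 203.3], [583.0, -29.0])]
top red [(np.int32(83), [238.5, 135.0], [747.0, 77.0]), (np.int32(36), [280.9, 219.1], [545.0, -32.0]), (np.int32(217), [290.6, 221.4], [540.0, -56.0]), (np.int32(692), [317.1, 301.4], [351.0, -125.0])]
side yel []
side grn []
side red []
top yel [(np.int32(229), [261.7, 218.0], [547.0, 14.0])]
top grn [(np.int32(115), [270.2, 200.3], [590.0, -5.0]), (np.int32(65), [280.0, 203.1], [584.0, -29.0])]
top red [(np.int32(89), [238.8, 134.6], [748.0, 77.0]), (np.int32(33), [281.0, 219.2], [545.0, -32.0]), (np.int32(212), [290.5, 221.3], [541.0, -55.0]), (np.int32(688), [317.2, 301.4], [351.0, -125.0])]
```

Run:
```python
from h import *
s=manip.camera("side");t=manip.camera("top")
h=cv2.cvtColor(s,cv2.COLOR_RGB2HSV)[170:275,265:345]
for c,lo,hi in(("yel",(18,170,60),(32,255,255)),("grn",(45,90,25),(85,255,255)),("red",(0,180,60),(6,255,255))):
    k,_,st,ce=cv2.connectedComponentsWithStats(cv2.inRange(h,lo,hi))
    print(c,[(st[j].tolist(),(ce[j]+[265,170]).round(1).tolist()) for j in range(1,k) if st[j,4]>8])
m=cv2.inRange(cv2.cvtColor(t,cv2.COLOR_RGB2HSV),(20,190,50),(31,255,255))[200:235,245:280]
print("\n".join("".join(".#"[v>0] for v in r) for r in m))
```

```text
yel [([15, 77, 7, 5, 25], [283.7, 249.2])]
grn [([4, 52, 20, 13, 161], [277.7, 227.6])]
red []Traceback (most recent call last):
  File "<stdin>", line 8, in <module>
  File "<stdin>", line 8, in <genexpr>
  File "<stdin>", line 8, in <genexpr>
TypeError: string indices must be integers, not 'numpy.bool'
```

Run:
```python
from h import *
print(tri((261.7,218),(283.7,249.2)),tri((274,201.5),(277.7,227.6)))
print(manip.sign_off())
```

```text
(array([546.81531074,  14.61498983,  26.55534711]), np.float64(0.33315920755120565)) (array([586.54644513, -14.20200388,  47.16305924]), np.float64(0.7692293030675044))
the job is handed in; nothing more can be done
None
```

I set the basket under the mouth, pressed the row onto the pad at about 6.7 N and handed the job in. By the last camera measurements all three balls lie still in the basket; sign-off returned no verdict, and I judged the final state by colour masks because my 10 picture views were used up.

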